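# Set up a reed-tuning bench and its tuner

## Task

Get the bench ready for tuning: lay the oilstone from the mat back on its wooden board, lengthwise, and stand every loose reed block on its base in the red tray, one to a bay; then slide the loaded tray along the bench, without lifting it, to the middle of the black rubber mat in front of the tuner, square with the mat. Then set the tuner: first turn the outer coarse ring until its white line points at the long index mark without moving the fine knob on top of it, then turn the fine knob until its line points at the same mark without moving the ring. Leave the wax tin where it stands.

Things in the scene. Friction and masses are not known exactly. Their poses are not given: they have to be found in the camera images.
- block0: a reed block (absent in some starts): spruce, 150 long (its x axis), with rows of aluminium reed plates on both long sides. Cross-section from below: base plank 42 wide (y) x 8 high, waist 22 wide (about 26 over the reed plates) up to 38, top rail 28 wide x 14 high; 52 tall in all, 0.11-0.22 kg. Grip it across the top rail. Origin: centre of the underside, z up.
- block1: a reed block (absent in some starts): spruce, 142 long (its x axis), with rows of aluminium reed plates on both long sides. Cross-section from below: base plank 42 wide (y) x 8 high, waist 22 wide (about 26 over the reed plates) up to 38, top rail 28 wide x 14 high; 52 tall in all, 0.11-0.22 kg. Grip it across the top rail. Origin: centre of the underside, z up.
- block2: a reed block (absent in some starts): spruce, 134 long (its x axis), with rows of aluminium reed plates on both long sides. Cross-section from below: base plank 42 wide (y) x 8 high, waist 22 wide (about 26 over the reed plates) up to 38, top rail 28 wide x 14 high; 52 tall in all, 0.11-0.22 kg. Grip it across the top rail. Origin: centre of the underside, z up.
- block3: a reed block (absent in some starts): spruce, 126 long (its x axis), with rows of aluminium reed plates on both long sides. Cross-section from below: base plank 42 wide (y) x 8 high, waist 22 wide (about 26 over the reed plates) up to 38, top rail 28 wide x 14 high; 52 tall in all, 0.11-0.22 kg. Grip it across the top rail. Origin: centre of the underside, z up.
- tray: the loose red plastic tray, 173 (x) x 252 (y), outer walls 26 high and 4 thick, floor 4 thick; three low dividers (15 high) across y make four bays, each 165 long (x) x about 59 wide (y), side by side along y, their centres 93 and 31 either side of the tray's centre. Empty 0.35 kg, slides on the bench. Origin: centre of the underside.
- bay0 (a point): centre of the floor of tray bay 0, 4 above the tray's underside, -93 along the tray's y; same axes as the tray
- bay1 (a point): centre of the floor of tray bay 1, 4 above the tray's underside, -31 along the tray's y; same axes as the tray
- bay2 (a point): centre of the floor of tray bay 2, 4 above the tray's underside, 31 along the tray's y; same axes as the tray
- bay3 (a point): centre of the floor of tray bay 3, 4 above the tray's underside, 93 along the tray's y; same axes as the tray
- oilstone: the grey oilstone in its dark wood case, one solid piece 150 (x) x 52 (y) x 28 high, about 0.5 kg, lying flat on the mat at the start. Origin: centre of the underside.
- board: the oilstone's place: a fixed flat dark wood board 190 (x) x 82 (y) x 10 high at the left of the mat. Origin: centre of its underside.
- mat: the black rubber mat in front of the tuner, a fixed thin sheet 236 (x) x 312 (y) that makes no step. Origin: its centre, at bench height.
- tuner: the strobe tuner, a fixed grey console 180 (x) x 260 (y) x 70 high with a flat dark top panel; origin: centre of its underside; the operator's side is its -x side
- knob_axis (a point): point on the panel surface (70 above the bench) on the upright common axis of the two tuning knobs; its +x points along the long white index mark on the panel, at 12 o'clock (away from the operator); the other ticks are short and thin
- coarse (a joint): angle of the coarse ring, the lower, outer black knob: 58 dia., from the panel to 24 above it, white line on its rim. 0 = line at the long index mark, positive = turned anticlockwise seen from above, stops at +-2.7 rad. Stiff enough to stay where it is left (about 0.05 N m).
- fine (a joint): angle of the fine knob, the upper, inner aluminium knob on the same axis: 26 dia., from 24 to 54 above the panel, black line on its top. 0 = line at the long index mark, positive = anticlockwise seen from above, stops at +-2.7 rad, about 0.025 N m. Turns independently of the ring.
- coarse_line (a point): outer end of the ring's white line, on the rim (29 from the axis, 24 above the panel)
- fine_line (a point): outer end of the fine knob's line, on its top rim (13 from the axis, 54 above the panel)
- wax_tin: a flat round aluminium tin, 64 dia. x 26; stands by, not part of the job. Origin: centre of its underside

How it is judged:
On the way, in this order (a step that is already met when the one before it is completed fails the run):
1. every reed block that is there stands on its base in a bay of the tray (x of block0 in the frame of tray between -0.04 and 0.04 m and y of block0 in the frame of tray between -0.12 and 0.12 m and z of block0 in the frame of tray between -0.003 and 0.012 m and angle between each of block0, block1, block2, block3's own z axis and vertical below 0.2 rad and linear speed of each of block0, block1, block2, block3 below 0.03 m/s and x of block1 in the frame of tray between -0.04 and 0.04 m and y of block1 in the frame of tray between -0.12 and 0.12 m and z of block1 in the frame of tray between -0.003 and 0.012 m and x of block2 in the frame of tray between -0.04 and 0.04 m and y of block2 in the frame of tray between -0.12 and 0.12 m and z of block2 in the frame of tray between -0.003 and 0.012 m and x of block3 in the frame of tray between -0.04 and 0.04 m and y of block3 in the frame of tray between -0.12 and 0.12 m and z of block3 in the frame of tray between -0.003 and 0.012 m), for 0.2 s.
2. the loaded tray stands in the middle of the mat (within 28 mm each way), square with it (within 0.12 rad) (all of step 1 and x of tray in the frame of mat between -0.028 and 0.028 m and y of tray in the frame of mat between -0.028 and 0.028 m and angle between the x axis of tray and the x axis of mat, either way round below 0.12 rad and height (world z) of tray below 0.006 m and linear speed of tray below 0.03 m/s), for 0.2 s.
3. the coarse ring's line points at the index mark (within 0.15 rad), the fine knob not moved from its start (its line within 2.2 mm) (value of joint coarse between -0.15 and 0.15 rad and distance of fine_line from where it was at the start of the episode below 0.0022 m), for 0.2 s.
4. the fine knob's line points at the index mark (within 0.15 rad) and the coarse ring's line still does (value of joint fine between -0.15 and 0.15 rad and value of joint coarse between -0.15 and 0.15 rad), for 0.2 s.
At the end, for the whole second after the job is handed in: Oilstone flat on its board (centre within 30 mm along, 22 mm across, 0.2 rad); every reed block upright in a tray bay; tray flat, within 28 mm in x and y of the mat's centre and 0.12 rad of square; coarse ring and fine knob within 0.15 rad of the index mark; all at rest (all of step 2 and all of step 4 and x of oilstone in the frame of board between -0.03 and 0.03 m and y of oilstone in the frame of board between -0.022 and 0.022 m and z of oilstone in the frame of board between 0.005 and 0.014 m and angle between the x axis of oilstone and the x axis of board, either way round below 0.2 rad and angle between oilstone's own z axis and vertical below 0.1 rad and linear speed of oilstone below 0.03 m/s); the robot touches nothing.
It fails at once if the tray is lifted or tipped (over 15 mm or 0.15 rad) (height (world z) of tray above 0.015 m or angle between tray's own z axis and vertical above 0.15 rad).
It fails at once if the wax tin is shoved more than 50 mm (distance of wax_tin from where it was at the start of the episode above 0.05 m).
Of block0, block1, block2, block3 only 2 to 4 are there at a start; the rules pass over those that are not, and their reading is None.
At some moment in a run one of block0, block1, block2, block3, oilstone may be knocked a few centimetres aside while the robot is not near it.
It also fails if it takes over 210 s, if anything falls off the work surface, if the arm or the gripper's body presses on something with over 40 N, if the wrist force passes 120 N, or if a joint passes its speed limit or range.

## Robot

A 6-joint arm with a two-finger parallel gripper is mounted at the origin on the work surface. World frame = base frame: x ahead of the robot, y to its left, z up, the work surface at z = 0. Lengths are in m, angles in rad, forces in N, time in s.
With the tool pointing down it reaches from about 0.275 to 0.875 m from the base axis. Payload 12.5 kg.
Tool frame: the origin (TCP) lies at the very end of the fingers, on their centre line; the grasp point (between the pads) lies 19 mm behind it; z points along the fingers, y is the line along which they close (so a half turn about z gives the same grasp; the last joint's range is limited). The gripper opens to 85 mm and grips with 20 to 120 N. Pads are 22 mm wide; open, the fingers measure 114 mm over their backs; the gripper's body (76 mm by 85 mm) begins 54 mm behind the grasp point. The pads swing forward as they close: fully open they stand 13 mm farther back than shut.
Start: joints at [-1.37, 0.351, 1.652, -0, 1.139, -0.085], TCP at [0.155, -0.528, 0.231] pointing down, gripper open.
Joint ranges: [-2.75, 2.75], [-0.79, 2.1], [0.01, 2.65], [-1.57, 4.71], [0.07, 3.14], [-2.87, 2.87]. Speed limits (rad/s): [2.22, 2.22, 2.79, 3.14, 3.14, 3.14].

## Interface

Orientations are given as a unit quaternion [x, y, z, w].
In Python, from bench import manip gives the robot as it stands.
- The arm moves only by the tool carry_out, never from a script. Its argument "motion" is a list of rows, each a list of 3 entries, a list of its own where there are three numbers: the closure, from 0 (fully open) to 1 (shut), then the shift along the tool's x, y, z in m, then the turn about the tool's z in rad. In form: [[gripper, [tx, ty, tz], turn], ...]. A call has 1 to 12 rows; each row is the pose to reach, as a shift and turn from the pose commanded when the call began, along the tool's axes at that moment; what a row does not reach only later rows make up. A row lasts 1/12 s, in which the tool goes at most 41.7 mm and 7.16 degrees, less where a joint would pass 70% of its speed; a pose out of reach is approached as far as the arm can. A call with a gripper value outside its range is refused whole. The fingers move at their own pace and stop on an object; "squeeze" is the grip in N (left out, the last holds). Time passes only in rows, so rows that repeat a pose let the fingers close. It gives the time, the measured TCP pose, the force, the opening and the grip force at its end, in the units of the state.
- manip.observe(): the state, without advancing time (a new reading comes with each control period).
- manip.camera(name): name is "scene" or "top" or "wrist"; returns a dict with "color" (420x560x3 uint8, blue, green, red), "K" (3x3 intrinsics, pixels), "D" ([k1, k2, p1, p2, k3] as OpenCV has them; the pictures are not rectified), "rvec" (rotation vector, rad) and "tvec" (3), from world to camera coordinates, as OpenCV has them; the wrist camera has in their place "hand_eye" (4x4, takes a point from camera to tool coordinates, whose origin is the TCP and whose axes are the flange's). Camera axes: x right, y down, z forward; pixel columns grow to the right and rows downward; lengths in m; the calibration is good to about 2 mm. A picture is of the moment at which its call begins: read the wrist's pose just before it. There is no depth.
- manip.sign_off(): hands the job in; it is judged then, once.
The state is a dict: "time_s": time; "joint_pos": joint angles; "joint_vel": joint speeds; "joint_efforts": joint torques, N m; "position": TCP position; "orientation": TCP orientation; "wrist_force": force on the tool from outside, world axes, zero at the start; "torque": the same for the moment, N m; "finger_gap": opening from 0.0 (shut) to 1.0 (fully open); "finger_force": force on a finger pad.
Only numpy, scipy, OpenCV 4.12 (cv2) and the standard library are available. Lean on these libraries where they do the work, as an engineer would, in place of code of your own. Each camera call takes 0.05 s, during which the arm holds its last target. There are 200 camera calls.

## Working session

There is one attempt and no reset: what is moved stays moved. The work goes in short steps, Python scripts to look and compute and a tool call to move; the robot and the scene stay as the last step left them, time stands still between calls to the robot, and variables do not carry over. Pictures are saved under pics/ and viewed, at most 14 in all, crops included, and the job is handed in when it is done.

Besides the shell and the picture viewer there is one more tool, called after "Request:" as a command line: name --argument value ..., lists and objects as JSON in quotes. carry_out: Moves the arm, as the interface text tells. Its arguments: {"type":"object","properties":{"motion":{"type":"array"},"squeeze":{"type":"number"}},"required":["motion"]}

```bash
mkdir -p pics; ls
cat > h.py <<'E'
import numpy as np, cv2
from bench import manip
from scipy.spatial.transform import Rotation as R
def cam(name):
    s=manip.observe(); c=manip.camera(name)
    if name=="wrist":
        T=np.eye(4); T[:3,:3]=R.from_quat(s["orientation"]).as_matrix(); T[:3,3]=s["position"]
        c["T"]=T@np.array(c["hand_eye"])
    else:
        M=np.eye(4); M[:3,:3]=cv2.Rodrigues(np.array(c["rvec"],float))[0]; M[:3,3]=np.ravel(c["tvec"])
        c["T"]=np.linalg.inv(M)
    return c
def ray(c,uv,z):
    uv=np.array(uv,float).reshape(-1,1,2)
    n=cv2.undistortPoints(uv,np.array(c["K"],float),np.array(c["D"],float)).reshape(-1,2)
    d=np.c_[n,np.ones(len(n))]@c["T"][:3,:3].T; o=c["T"][:3,3]
    return o+d*((z-o[2])/d[:,2])[:,None]
def proj(c,P):
    M=np.linalg.inv(c["T"])
    return cv2.projectPoints(np.array(P,float).reshape(-1,3),cv2.Rodrigues(M[:3,:3])[0],M[:3,3],np.array(c["K"],float),np.array(c["D"],float))[0].reshape(-1,2)
E
python3 - <<'E'
from h import *
print(manip.observe())
for n in("scene","top","wrist"):
    c=cam(n); cv2.imwrite(f"pics/{n}0.png",c["color"]); print(n,c["T"].round(3).tolist(),np.array(c["K"]).round(0).tolist())
E
```

```text
pics
{'time_s': 0.0, 'joint_pos': array([-1.36955910e+00,  3.51254914e-01,  1.65246847e+00, -1.03851600e-05,
        1.13908080e+00, -8.46175431e-02]), 'joint_vel': array([ 0.00107146, -0.00221036,  0.00089423,  0.0023497 ,  0.0020745 ,
       -0.00110304]), 'joint_efforts': array([-1.62018495e-05, -5.06101120e+01, -2.91404092e+01, -4.83859071e-05,
        4.59524352e-03,  7.54285202e-05]), 'position': array([ 0.1550308 , -0.52733571,  0.23073132]), 'orientation': array([ 9.89802766e-01,  1.42443381e-01, -4.00089098e-05, -6.04461324e-04]), 'wrist_force': array([0.41322736, 0.28693226, 0.09714217]), 'torque': array([ 0.01375485, -0.02986174, -0.03834743]), 'finger_force': 0.0, 'finger_gap': 1.0008066241589926}
scene [[0.039, 0.584, -0.811, 1.537], [0.999, -0.031, 0.026, 0.023], [-0.01, -0.811, -0.585, 0.803], [0.0, 0.0, 0.0, 1.0]] [[435.0, 0.0, 287.0], [0.0, 435.0, 202.0], [0.0, 0.0, 1.0]]
top [[-0.032, -0.974, 0.224, 0.194], [-0.999, 0.03, -0.012, 0.066], [0.005, -0.224, -0.974, 1.595], [0.0, 0.0, 0.0, 1.0]] [[526.0, 0.0, 275.0], [0.0, 526.0, 204.0], [0.0, 0.0, 1.0]]
wrist [[0.282, -0.926, -0.251, 0.218], [-0.959, -0.273, -0.073, -0.508], [-0.001, 0.262, -0.965, 0.374], [0.0, 0.0, 0.0, 1.0]] [[318.0, 0.0, 279.0], [0.0, 318.0, 215.0], [0.0, 0.0, 1.0]]
```

View pics/top0.png

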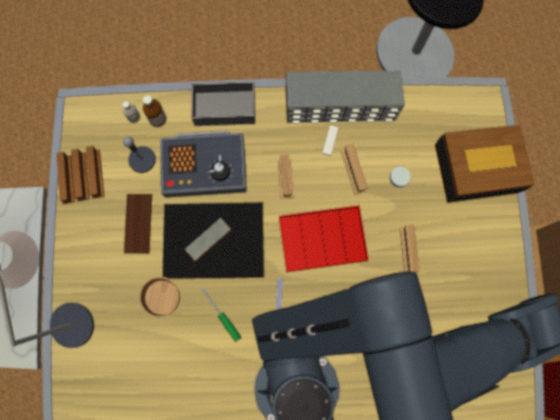

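View pics/scene0.png

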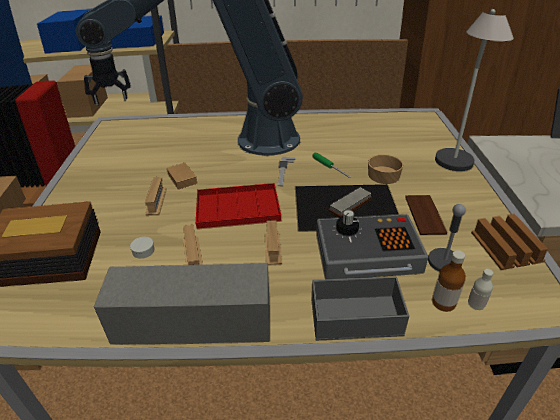

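The top view shows the tray at (323,239), the mat at (214,240) with the stone at (208,239), and the board at (138,223). The tuner is at (203,165) with the knob at (219,170), and the tin is at (400,176). Three blocks are at (286,176), (355,168) and (410,247). The scene view shows a possible fourth block at (182,175).

Run:
```python
from h import *
c=cam("top"); im=c["color"]; np.save("top.npy",im)
hsv=cv2.cvtColor(im,cv2.COLOR_BGR2HSV)
def rect(mask,z,name,minA=100):
    cs,_=cv2.findContours(mask.astype(np.uint8),cv2.RETR_EXTERNAL,cv2.CHAIN_APPROX_NONE)
    for k in cs:
        if cv2.contourArea(k)<minA: continue
        P=ray(c,k[:,0,:].astype(float),z)[:,:2]
        r=cv2.minAreaRect((P*1000).astype(np.float32)); print(name,np.round(r[0],0),np.round(r[1],0),round(r[2],1), "px",k[:,0].mean(0).round())
H,S,V=cv2.split(hsv)
red=((H<8)|(H>172))&(S>180)&(V>120); red[:, 420:]=0;red[:150]=0
rect(red,0.026,"tray")
b=V<40; b2=np.zeros_like(b); b2[195:285,155:270]=b[195:285,155:270]; rect(b2,0,"mat")
b=(V<90); b2=np.zeros_like(b); b2[185:260,115:156]=b[185:260,115:156]; rect(b2,0.01,"board")
b2=np.zeros_like(b); b2[215:265,180:236]=(V>80)[215:265,180:236]; rect(b2,0.028,"stone")
b2=np.zeros_like(b); b2[128:200,155:250]=(V<110)[128:200,155:250]; rect(b2,0.07,"tuner")
b2=np.zeros_like(b); b2[160:195,385:415]=(S<60)[160:195,385:415]; rect(b2,0.026,"tin")
print(ray(c,[219,167],0.11))
print("base",proj(c,[0,0,0]))
big=lambda x0,y0,x1,y1,f:cv2.resize(im[y0:y1,x0:x1],None,fx=f,fy=f,interpolation=cv2.INTER_CUBIC)
a=big(265,130,435,280,4); cv2.imwrite("pics/topblocks.png",a)
s=cam("scene")["color"]; x=cv2.resize(s[160:280,130:330],(800,480),interpolation=cv2.INTER_CUBIC); cv2.imwrite("pics/sceneblocks.png",x)
```

```text
tray [445. -96.] [169. 248.] 5.8 px [323. 238.]
mat [454. 241.] [301. 225.] 89.2 px [213. 240.]
board [511. 474.] [ 75. 181.] 88.6 px [138. 223.]
stone [453. 254.] [ 50. 145.] 40.8 px [207. 239.]
tuner [676. 263.] [192. 256.] 2.0 px [203. 165.]
tin [ 632. -348.] [62. 62.] 88.4 px [400. 176.]
[[0.65270212 0.20897858 0.11      ]]
base [[296.64659386 388.59454567]]
```

View pics/sceneblocks.png

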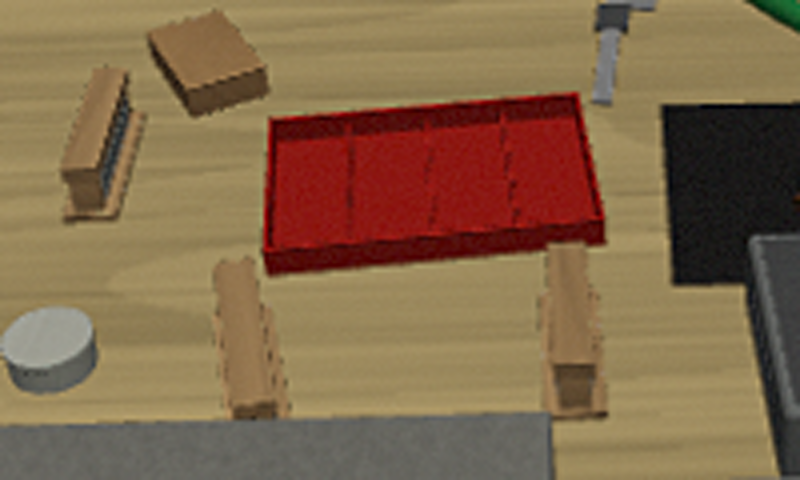

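View pics/topblocks.png

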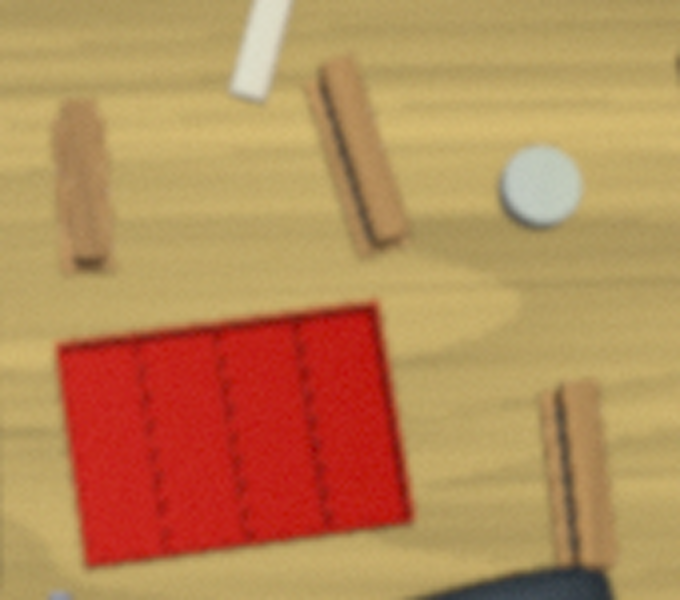

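Three reed blocks are present, all upright. The plain brown box is not one of them. Next I compute the block poses from the crop corners.

```bash
cat >> h.py <<'E'
def go(x,y,z,yaw):
    """shift/turn in the present tool frame to reach TCP x,y,z, tool x at yaw (tool down)"""
    s=manip.observe(); Rm=R.from_quat(s["orientation"]).as_matrix()
    t=Rm.T@(np.array([x,y,z])-s["position"]); cur=np.arctan2(Rm[1,0],Rm[0,0])
    turn=-(yaw-cur); turn=(turn+np.pi/2)%np.pi-np.pi/2
    print("pos",s["position"].round(4),"yaw",round(cur,3),"j6",round(s["joint_pos"][5],2),"-> shift",t.round(3),"turn",round(turn,3),"rows>=",round(max(np.linalg.norm(t)/.0417,abs(turn)/.125),1))
E
python3 - <<'E'
from h import *
c=cam("top")
for n,q in dict(A=[(60,100),(97,100),(104,264),(76,264)],B=[(320,66),(350,56),(407,232),(374,244)],C=[(563,384),(597,381),(612,566),(575,566)]).items():
    P=ray(c,np.array(q)/4+[265,130],0.052)[:,:2]
    a=(P[0]+P[1])/2;b=(P[2]+P[3])/2;d=a-b
    print(n,((a+b)/2).round(3),np.linalg.norm(d).round(3),np.arctan2(d[1],d[0]).round(3))
    if n=="C": m=(a+b)/2; go(m[0],m[1],0.2,np.arctan2(d[1],d[0]))
E
```

```text
A [0.638 0.01 ] 0.13 0.03
B [ 0.658 -0.205] 0.147 0.227
C [ 0.4   -0.359] 0.139 -0.007
pos [ 0.1551 -0.5276  0.2311] yaw 0.286 j6 -0.08 -> shift [ 0.282 -0.092  0.031] turn 0.292 rows>= 7.2
```

Request:
carry_out --motion '[[0, [0.28, -0.09, 0.03], 0.29], [0, [0.28, -0.09, 0.03], 0.29], [0, [0.28, -0.09, 0.03], 0.29], [0, [0.28, -0.09, 0.03], 0.29], [0, [0.28, -0.09, 0.03], 0.29], [0, [0.28, -0.09, 0.03], 0.29], [0, [0.28, -0.09, 0.03], 0.29], [0, [0.28, -0.09, 0.03], 0.29], [0, [0.28, -0.09, 0.03], 0.29], [0, [0.28, -0.09, 0.03], 0.29], [0, [0.28, -0.09, 0.03], 0.29]]'

```text
time_s: 1.22
position: [0.3976, -0.3631, 0.2014]
orientation: [1.0, -0.002, -0.0, 0.0]
wrist_force: [-0.3, -0.2, 0.3]
finger_gap: 1.0
finger_force: 0.0
```

Run:
```python
from h import *
c=cam("wrist"); cv2.imwrite("pics/w1.png",c["color"]); t=cam("top"); cv2.imwrite("pics/t1.png",t["color"])
print(proj(c,[[.4,-.359,.052]]))
go(.4,-.359,.2,-.007)
```

```text
[[275.92369431 198.60388298]]
pos [ 0.3974 -0.3633  0.2014] yaw -0.006 j6 0.75 -> shift [ 0.003 -0.004  0.001] turn 0.001 rows>= 0.1
```

View pics/w1.png

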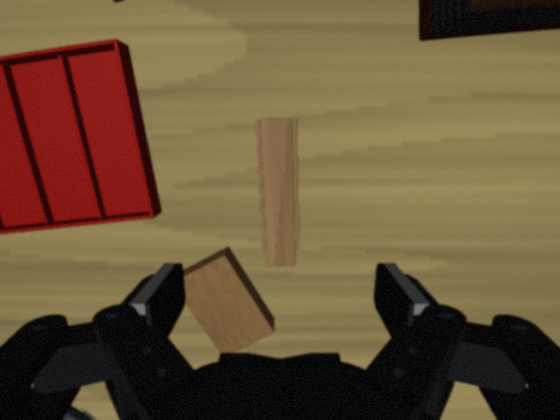

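Block C's rail spans (262–297,118) to (267–296,265). The plain box at (235,300) is clear of the fingers.

```bash
cat >> h.py <<'E'
def blk(c,q,z=0.052):
    P=ray(c,q,z)[:,:2]; a=(P[0]+P[1])/2;b=(P[2]+P[3])/2;d=a-b; m=(a+b)/2; y=np.arctan2(d[1],d[0])
    print("blk",m.round(4),"len",np.linalg.norm(d).round(3),"w",np.linalg.norm(P[0]-P[1]).round(3),np.linalg.norm(P[2]-P[3]).round(3),"yaw",y.round(3)); return m,y
E
python3 - <<'E'
from h import *
c=cam("wrist")
m,y=blk(c,[(261,118),(293,118),(296,265),(268,265)])
go(m[0],m[1],.025,y)
print(proj(c,[[m[0],m[1]-.0425,.2]]))
t=cam("top"); hsv=cv2.cvtColor(t["color"],cv2.COLOR_BGR2HSV); H,S,V=cv2.split(hsv)
E
```

```text
blk [ 0.4024 -0.3627] len 0.141 w 0.028 0.028 yaw 0.028
pos [ 0.3975 -0.3632  0.2015] yaw -0.006 j6 0.75 -> shift [ 0.005 -0.001  0.176] turn -0.034 rows>= 4.2
[[366.69414736 257.12898292]]
```

Request:
carry_out --motion '[[0, [0.005, 0, 0.04], -0.034], [0, [0.005, 0, 0.08], -0.034], [0, [0.005, 0, 0.12], -0.034], [0, [0.005, 0, 0.15], -0.034], [0, [0.005, 0, 0.174], -0.034], [0, [0.005, 0, 0.174], -0.034], [1, [0.005, 0, 0.174], -0.034], [1, [0.005, 0, 0.174], -0.034], [1, [0.005, 0, 0.174], -0.034], [1, [0.005, 0, 0.174], -0.034], [1, [0.005, 0, 0.174], -0.034], [1, [0.005, 0, 0.174], -0.034]]' --squeeze 40

```text
time_s: 2.42
position: [0.4038, -0.3629, 0.0286]
orientation: [1.0, 0.015, 0.001, 0.001]
wrist_force: [-1.2, 0.3, 8.9]
finger_gap: 0.32
finger_force: 40.6
```

Run:
```python
from h import *
s=manip.observe(); print(s["finger_gap"],s["finger_force"],s["wrist_force"])
a=0.101; T=np.array([.445,-.096]); b=T+R.from_euler('z',a).as_matrix()[:2,:2]@[0,-.093]
print(b); go(b[0],b[1],.12,a); go(b[0],b[1],.034,a)
```

```text
0.32014890771317567 40.58160603046417 [-1.23251761  0.28573403  8.9396149 ]
[ 0.45437704 -0.18852606]
pos [ 0.4038 -0.3629  0.0286] yaw 0.03 j6 0.72 -> shift [ 0.056 -0.173 -0.092] turn -0.071 rows>= 4.9
pos [ 0.4038 -0.3629  0.0286] yaw 0.03 j6 0.72 -> shift [ 0.056 -0.173 -0.006] turn -0.071 rows>= 4.4
```

Request:
carry_out --motion '[[1, [0, 0, -0.04], 0], [1, [0, 0, -0.08], 0], [1, [0.02, -0.03, -0.092], -0.02], [1, [0.03, -0.07, -0.092], -0.04], [1, [0.045, -0.11, -0.092], -0.071], [1, [0.056, -0.15, -0.092], -0.071], [1, [0.056, -0.173, -0.092], -0.071], [1, [0.056, -0.173, -0.092], -0.071], [1, [0.056, -0.173, -0.092], -0.071]]'

```text
time_s: 3.17
position: [0.4544, -0.1869, 0.1198]
orientation: [0.999, 0.052, 0.0, 0.0]
wrist_force: [0.1, -0.4, -1.8]
finger_gap: 0.323
finger_force: 40.5
```

Run:
```python
from h import *
go(.4544,-.1885,.034,.101)
t=cam("wrist"); cv2.imwrite("pics/w2.png",t["color"])
```

```text
pos [ 0.4544 -0.1869  0.1198] yaw 0.103 j6 0.98 -> shift [-0.     0.002  0.086] turn 0.002 rows>= 2.1
```

View pics/w2.png

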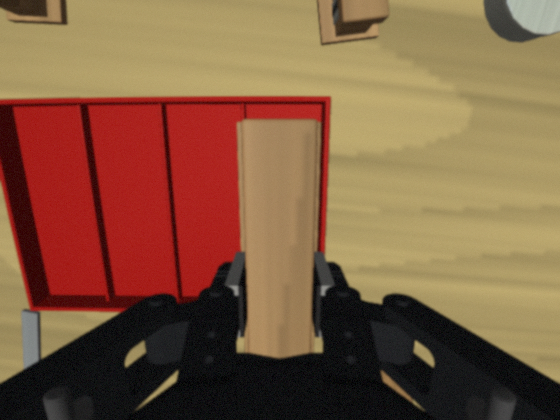

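The held block is square with the tray. The tray's rim corner is at (330,97) and the bottom-left rim corner is near (32,310).

Run:
```python
from h import *
c=cam("wrist"); P=ray(c,[(330,97),(32,310),(2,100)],.026)[:,:2]; print(P.round(4))
a=.101;Rz=R.from_euler('z',a).as_matrix()[:2,:2]
print((np.array([.445,-.096])+np.array([[.0865,-.126],[-.0865,.126]])@Rz.T).round(4))
```

```text
[[ 0.5456 -0.2137]
 [ 0.3496  0.0171]
 [ 0.5216  0.0221]]
[[ 0.5438 -0.2126]
 [ 0.3462  0.0206]]
```

Request:
carry_out --motion '[[1, [0, 0.002, 0.03], 0], [1, [0, 0.002, 0.06], 0], [1, [0, 0.002, 0.08], 0], [1, [0, 0.002, 0.086], 0], [1, [0, 0.002, 0.086], 0], [0.5, [0, 0.002, 0.086], 0], [0.5, [0, 0.002, 0.086], 0], [0.5, [0, 0.002, 0.086], 0], [0.5, [0, 0.002, 0.05], 0], [0.5, [0, 0.002, 0.01], 0], [0.5, [0, 0.002, -0.03], 0], [0, [0, 0.002, -0.07], 0]]'

```text
time_s: 4.27
position: [0.4541, -0.1899, 0.1916]
orientation: [0.999, 0.05, 0.0, 0.0]
wrist_force: [1.0, 0.0, -0.9]
finger_gap: 0.625
finger_force: 0.0
```

Run:
```python
from h import *
go(.64,-.207,.2,.227)
```

```text
pos [ 0.4541 -0.1899  0.1916] yaw 0.1 j6 0.98 -> shift [ 0.183  0.036 -0.008] turn -0.127 rows>= 4.5
```

Request:
carry_out --motion '[[0, [0.183, 0.036, -0.008], -0.127], [0, [0.183, 0.036, -0.008], -0.127], [0, [0.183, 0.036, -0.008], -0.127], [0, [0.183, 0.036, -0.008], -0.127], [0, [0.183, 0.036, -0.008], -0.127], [0, [0.183, 0.036, -0.008], -0.127], [0, [0.183, 0.036, -0.008], -0.127], [0, [0.183, 0.036, -0.008], -0.127], [0, [0.183, 0.036, -0.008], -0.127]]'

```text
time_s: 5.02
position: [0.6391, -0.2073, 0.1976]
orientation: [0.994, 0.113, -0.0, -0.0]
wrist_force: [0.5, -0.1, 0.4]
finger_gap: 1.002
finger_force: 0.0
```

Run:
```python
from h import *
go(.64,-.207,.2,.227)
t=cam("wrist"); cv2.imwrite("pics/w3.png",t["color"])
```

```text
pos [ 0.6391 -0.2073  0.1976] yaw 0.227 j6 0.96 -> shift [ 0.001 -0.    -0.002] turn 0.0 rows>= 0.1
```

View pics/w3.png

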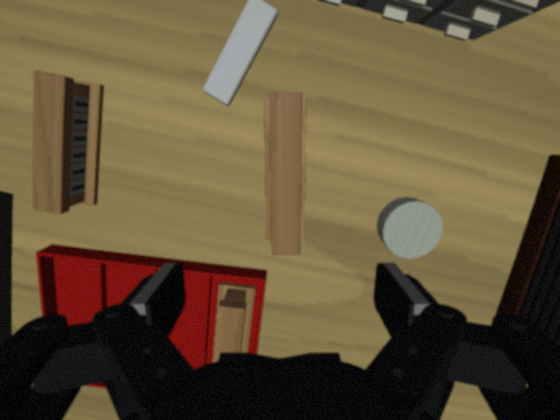

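Block B's rail spans (270–303,92) to (271–300,254). Block A's rail spans (34,71)–(73,76) to (33,210)–(70,212). The first block sits in bay 0, and the tin at (412,228) is clear.

Run:
```python
from h import *
c=cam("wrist")
m,y=blk(c,[(269,92),(303,92),(300,254),(272,254)])
go(m[0],m[1],.027,y)
blk(c,[(34,71),(73,76),(70,212),(33,210)])
```

```text
blk [ 0.6624 -0.2073] len 0.149 w 0.029 0.027 yaw 0.233
pos [ 0.6394 -0.2074  0.1978] yaw 0.227 j6 0.96 -> shift [0.022 0.005 0.171] turn -0.006 rows>= 4.1
blk [0.6438 0.0064] len 0.125 w 0.034 0.036 yaw 0.037
```

Request:
carry_out --motion '[[0, [0.022, 0.005, 0.04], 0], [0, [0.022, 0.005, 0.08], 0], [0, [0.022, 0.005, 0.12], 0], [0, [0.022, 0.005, 0.15], 0], [0, [0.022, 0.005, 0.17], 0], [0, [0.022, 0.005, 0.17], 0], [1, [0.022, 0.005, 0.17], 0], [1, [0.022, 0.005, 0.17], 0], [1, [0.022, 0.005, 0.17], 0], [1, [0.022, 0.005, 0.17], 0], [1, [0.022, 0.005, 0.17], 0], [1, [0.022, 0.005, 0.17], 0]]'

```text
time_s: 6.12
position: [0.6632, -0.2074, 0.0289]
orientation: [0.994, 0.114, 0.001, 0.0]
wrist_force: [-1.4, 0.3, 6.0]
finger_gap: 0.322
finger_force: 39.3
```

Run:
```python
from h import *
s=manip.observe(); p=s["position"]; off=np.array([.6624,-.2073])-p[:2]; y0=.23
a=0.101; Rz=lambda q:R.from_euler('z',q).as_matrix()[:2,:2]
b=np.array([.446,-.097])+Rz(a)@[0,-.031]
ox=(Rz(-y0)@off)[0]; print("along offset",ox); g=b-Rz(a)@[ox,0]
go(g[0],g[1],.12,a); print(g, p)
```

```text
along offset -0.0007995566684829076
pos [ 0.6632 -0.2074  0.0289] yaw 0.228 j6 0.97 -> shift [-0.19  -0.126 -0.092] turn 0.127 rows>= 5.9
[ 0.44992116 -0.1277614 ] [ 0.6632467  -0.207409    0.02890226]
```

Request:
carry_out --motion '[[1, [0, 0, -0.04], 0], [1, [0, 0, -0.08], 0], [1, [-0.02, -0.015, -0.1], 0.02], [1, [-0.06, -0.04, -0.1], 0.06], [1, [-0.09, -0.06, -0.1], 0.09], [1, [-0.12, -0.08, -0.1], 0.127], [1, [-0.15, -0.1, -0.1], 0.127], [1, [-0.18, -0.12, -0.1], 0.127], [1, [-0.19, -0.126, -0.1], 0.127], [1, [-0.19, -0.126, -0.1], 0.127], [1, [-0.19, -0.126, -0.1], 0.127]]'

```text
time_s: 7.03
position: [0.4496, -0.1275, 0.1281]
orientation: [0.999, 0.05, 0.001, 0.0]
wrist_force: [-0.3, -0.1, -1.4]
finger_gap: 0.318
finger_force: 40.6
```

Run:
```python
from h import *
go(.4499,-.1278,.034,.101)
```

```text
pos [ 0.4496 -0.1275  0.1281] yaw 0.101 j6 1.09 -> shift [0.    0.    0.094] turn -0.0 rows>= 2.3
```

Request:
carry_out --motion '[[1, [0, 0, 0.03], 0], [1, [0, 0, 0.06], 0], [1, [0, 0, 0.085], 0], [1, [0, 0, 0.094], 0], [1, [0, 0, 0.094], 0], [0.5, [0, 0, 0.094], 0], [0.5, [0, 0, 0.094], 0], [0.5, [0, 0, 0.094], 0], [0.5, [0, 0, 0.055], 0], [0.5, [0, 0, 0.015], 0], [0.5, [0, 0, -0.025], 0], [0, [0, 0, -0.06], 0]]'

```text
time_s: 8.03
position: [0.4493, -0.1273, 0.1904]
orientation: [0.999, 0.05, 0.001, 0.0]
wrist_force: [0.8, 0.2, 0.2]
finger_gap: 0.628
finger_force: 0.0
```

Run:
```python
from h import *
go(.62,.0064,.2,.037)
```

```text
pos [ 0.4493 -0.1273  0.1904] yaw 0.101 j6 1.09 -> shift [ 0.183 -0.116 -0.009] turn 0.064 rows>= 5.2
```

Request:
carry_out --motion '[[0, [0.183, -0.116, -0.009], 0.064], [0, [0.183, -0.116, -0.009], 0.064], [0, [0.183, -0.116, -0.009], 0.064], [0, [0.183, -0.116, -0.009], 0.064], [0, [0.183, -0.116, -0.009], 0.064], [0, [0.183, -0.116, -0.009], 0.064], [0, [0.183, -0.116, -0.009], 0.064], [0, [0.183, -0.116, -0.009], 0.064], [0, [0.183, -0.116, -0.009], 0.064]]'

```text
time_s: 8.78
position: [0.6187, 0.0058, 0.1964]
orientation: [1.0, 0.018, -0.0, 0.0]
wrist_force: [-0.4, -0.8, -0.4]
finger_gap: 1.0
finger_force: 0.0
```

Run:
```python
from h import *
t=cam("wrist"); cv2.imwrite("pics/w4.png",t["color"])
```

```text
(no output)
```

View pics/w4.png

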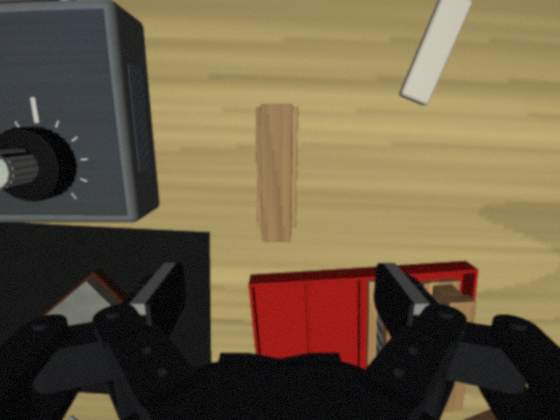

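Block A's rail spans (261–296,104) to (263–292,241). Two blocks are standing in the tray at the right.

Run:
```python
from h import *
c=cam("wrist")
m,y=blk(c,[(261,104),(294,104),(292,241),(263,241)])
go(m[0],m[1],.027,y)
```

```text
blk [0.6429 0.0091] len 0.125 w 0.028 0.028 yaw 0.035
pos [0.6188 0.0056 0.1966] yaw 0.036 j6 1.47 -> shift [ 0.024 -0.003  0.17 ] turn 0.001 rows>= 4.1
```

Request:
carry_out --motion '[[0, [0.024, -0.003, 0.04], 0], [0, [0.024, -0.003, 0.08], 0], [0, [0.024, -0.003, 0.12], 0], [0, [0.024, -0.003, 0.15], 0], [0, [0.024, -0.003, 0.169], 0], [0, [0.024, -0.003, 0.169], 0], [1, [0.024, -0.003, 0.169], 0], [1, [0.024, -0.003, 0.169], 0], [1, [0.024, -0.003, 0.169], 0], [1, [0.024, -0.003, 0.169], 0], [1, [0.024, -0.003, 0.169], 0], [1, [0.024, -0.003, 0.169], 0]]'

```text
time_s: 9.88
position: [0.644, 0.0104, 0.0288]
orientation: [1.0, 0.018, 0.001, 0.0]
wrist_force: [-2.1, -0.4, 7.2]
finger_gap: 0.318
finger_force: 40.7
```

Run:
```python
from h import *
s=manip.observe(); p=s["position"]; off=np.array([.6429,.0091])-p[:2]; y0=.035
a=0.101; Rz=lambda q:R.from_euler('z',q).as_matrix()[:2,:2]
b=np.array([.446,-.097])+Rz(a)@[0,.031]
ox=(Rz(-y0)@off)[0]; print("along offset",ox); g=b-Rz(a)@[ox,0]
go(g[0],g[1],.128,a); print(g, p)
```

```text
along offset -0.0011439688881166997
pos [0.644  0.0104 0.0288] yaw 0.037 j6 1.48 -> shift [-0.202  0.069 -0.1  ] turn -0.064 rows>= 5.7
[ 0.44401246 -0.06604264] [0.64399988 0.01037914 0.02875975]
```

Request:
carry_out --motion '[[1, [0, 0, -0.04], 0], [1, [0, 0, -0.08], 0], [1, [-0.03, 0.01, -0.1], -0.02], [1, [-0.065, 0.02, -0.1], -0.04], [1, [-0.1, 0.03, -0.1], -0.064], [1, [-0.135, 0.045, -0.1], -0.064], [1, [-0.17, 0.06, -0.1], -0.064], [1, [-0.202, 0.069, -0.1], -0.064], [1, [-0.202, 0.069, -0.1], -0.064], [1, [-0.202, 0.069, -0.1], -0.064], [1, [-0.202, 0.069, -0.1], -0.064]]'

```text
time_s: 10.8
position: [0.4449, -0.0661, 0.1279]
orientation: [0.999, 0.05, 0.001, 0.0]
wrist_force: [0.7, -0.2, -1.4]
finger_gap: 0.317
finger_force: 40.4
```

Run:
```python
from h import *
go(.444,-.066,.034,.101)
```

```text
pos [ 0.4449 -0.0661  0.1279] yaw 0.1 j6 1.22 -> shift [-0.001 -0.     0.094] turn -0.001 rows>= 2.3
```

Request:
carry_out --motion '[[1, [0, 0, 0.03], 0], [1, [0, 0, 0.06], 0], [1, [0, 0, 0.085], 0], [1, [0, 0, 0.094], 0], [1, [0, 0, 0.094], 0], [0.5, [0, 0, 0.094], 0], [0.5, [0, 0, 0.094], 0], [0.5, [0, 0, 0.094], 0], [0.5, [0, 0, 0.055], 0], [0.5, [0, 0, 0.015], 0], [0.5, [0, 0, -0.025], 0], [0, [0, 0, -0.06], 0]]'

```text
time_s: 11.8
position: [0.4442, -0.0659, 0.1904]
orientation: [0.999, 0.05, 0.001, 0.0]
wrist_force: [-0.3, -1.5, 0.1]
finger_gap: 0.622
finger_force: 0.0
```

Run:
```python
from h import *
go(.40,.25,.22,-.858)
```

```text
pos [ 0.4442 -0.0659  0.1904] yaw 0.101 j6 1.22 -> shift [-0.012 -0.319 -0.03 ] turn 0.959 rows>= 7.7
```

Request:
carry_out --motion '[[0, [-0.01, -0.1, -0.03], -1.2], [0, [-0.01, -0.3, -0.03], -1.2], [0, [-0.01, -0.3, -0.03], -1.2], [0, [-0.01, -0.3, -0.03], -1.2], [0, [-0.01, -0.3, -0.03], -1.2], [0, [-0.01, -0.3, -0.03], -1.2], [0, [-0.01, -0.3, -0.03], -1.2], [0, [-0.01, -0.3, -0.03], -1.2], [0, [-0.01, -0.3, -0.03], -1.2], [0, [-0.01, -0.3, -0.03], -1.2], [0, [-0.01, -0.3, -0.03], -1.2]]'

```text
time_s: 12.72
position: [0.4038, 0.232, 0.2178]
orientation: [0.795, 0.607, 0.0, 0.0]
wrist_force: [-0.3, -0.1, 0.7]
finger_gap: 1.0
finger_force: 0.0
```

Run:
```python
from h import *
go(.453,.254,.22,2.283)
t=cam("top"); im=t["color"]; cv2.imwrite("pics/t5.png",cv2.resize(im[120:290,60:440],(800,358),interpolation=cv2.INTER_CUBIC))
```

```text
pos [0.4038 0.232  0.2178] yaw 1.305 j6 0.69 -> shift [ 0.034  0.042 -0.002] turn -0.978 rows>= 7.8
```

Request:
carry_out --motion '[[0, [0.034, 0.042, 0], -0.978], [0, [0.034, 0.042, 0], -0.978], [0, [0.034, 0.042, 0], -0.978], [0, [0.034, 0.042, 0], -0.978], [0, [0.034, 0.042, 0], -0.978], [0, [0.034, 0.042, 0], -0.978], [0, [0.034, 0.042, 0], -0.978], [0, [0.034, 0.042, 0], -0.978], [0, [0.034, 0.042, 0], -0.978], [0, [0.034, 0.042, 0], -0.978]]'

```text
time_s: 13.6
position: [0.4536, 0.2529, 0.2176]
orientation: [0.421, 0.907, 0.0, 0.0]
wrist_force: [-0.9, 0.1, 0.1]
finger_gap: 1.004
finger_force: 0.0
```

Run:
```python
from h import *
go(.453,.254,.22,2.283)
t=cam("wrist"); cv2.imwrite("pics/w5.png",t["color"])
```

```text
pos [0.4536 0.2529 0.2176] yaw 2.273 j6 -0.28 -> shift [ 0.001  0.    -0.002] turn -0.01 rows>= 0.1
```

View pics/w5.png

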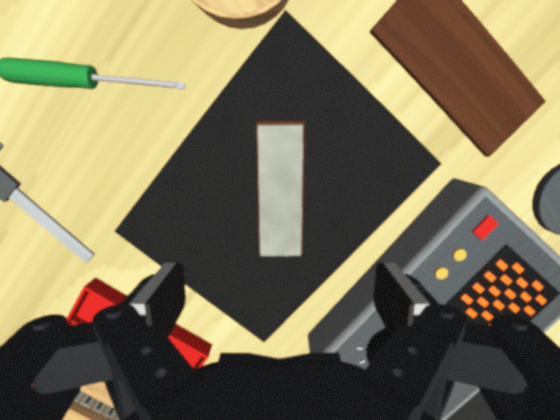

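The stone spans (256–304,122) to (261–301,256). The mat corners are at (287,10), (440,163), (265,341) and (116,231). Board corners at (371,30), (487,156) and (545,100) are visible.

Run:
```python
from h import *
c=cam("wrist")
m,y=blk(c,[(256,122),(304,122),(302,256),(260,257)],.028)
P=ray(c,[(287,10),(440,163),(265,341),(116,231)],0)[:,:2]; print("mat",P.round(3).tolist(),P.mean(0).round(4))
d=P[1]-P[0]; d2=P[2]-P[3]; print(np.arctan2(d[1],d[0]),np.arctan2(d2[1],d2[0]))
B=ray(c,[(371,30),(487,156),(545,100)],.01)[:,:2]; print("board",B.round(3).tolist()); e=B[1]-B[0]; print(np.linalg.norm(e),np.arctan2(e[1],e[0]),np.linalg.norm(B[2]-B[1]))
go(m[0],m[1],.012,y); print(y)
```

```text
blk [0.4544 0.255 ] len 0.146 w 0.048 0.047 yaw 2.282
mat [[0.341, 0.399], [0.574, 0.395], [0.571, 0.086], [0.337, 0.087]] [0.4558 0.2417]
-0.01958565151990035 -0.008277533960505531
board [[0.418, 0.438], [0.604, 0.432], [0.607, 0.513]]
0.18566078349909287 -0.030283512779713626 0.0813736511591663
pos [0.4535 0.253  0.2174] yaw 2.274 j6 -0.28 -> shift [0.001 0.002 0.205] turn -0.008 rows>= 4.9
2.281957254319987
```

Request:
carry_out --motion '[[0, [0.001, 0.002, 0.04], -0.008], [0, [0.001, 0.002, 0.08], -0.008], [0, [0.001, 0.002, 0.12], -0.008], [0, [0.001, 0.002, 0.16], -0.008], [0, [0.001, 0.002, 0.195], -0.008], [0, [0.001, 0.002, 0.21], -0.008], [1, [0.001, 0.002, 0.21], -0.008], [1, [0.001, 0.002, 0.21], -0.008], [1, [0.001, 0.002, 0.21], -0.008], [1, [0.001, 0.002, 0.21], -0.008], [1, [0.001, 0.002, 0.21], -0.008], [1, [0.001, 0.002, 0.21], -0.008]]' --squeeze 60

```text
time_s: 14.7
position: [0.4551, 0.2555, 0.0093]
orientation: [0.415, 0.91, 0.001, 0.001]
wrist_force: [-2.1, -1.0, 7.1]
finger_gap: 0.566
finger_force: 61.4
```

Run:
```python
from h import *
s=manip.observe(); print(s["finger_gap"],s["finger_force"])
go(.512,.475,.1,-.02+np.pi)
```

```text
0.566023582679749 61.41109353862703
pos [0.4551 0.2555 0.0093] yaw 2.286 j6 -0.29 -> shift [ 0.128  0.187 -0.09 ] turn -0.836 rows>= 6.7
```

Request:
carry_out --motion '[[1, [0, 0, -0.04], 0], [1, [0, 0, -0.07], 0], [1, [0.02, 0.03, -0.09], -0.12], [1, [0.04, 0.06, -0.09], -0.24], [1, [0.06, 0.09, -0.09], -0.36], [1, [0.08, 0.12, -0.09], -0.48], [1, [0.1, 0.15, -0.09], -0.6], [1, [0.115, 0.17, -0.09], -0.72], [1, [0.128, 0.187, -0.09], -0.836], [1, [0.128, 0.187, -0.09], -0.836], [1, [0.128, 0.187, -0.09], -0.836], [1, [0.128, 0.187, -0.09], -0.836]]'

```text
time_s: 15.7
position: [0.5111, 0.4739, 0.0977]
orientation: [0.01, 1.0, -0.0, -0.0]
wrist_force: [0.8, -0.8, -4.4]
finger_gap: 0.561
finger_force: 63.2
```

Run:
```python
from h import *
s=manip.observe(); print(s["finger_gap"],s["finger_force"])
go(.512,.475,.02,-.02+np.pi)
```

```text
0.5606913963853881 63.16866874694824
pos [0.5111 0.4739 0.0977] yaw 3.121 j6 -0.87 -> shift [-0.001  0.001  0.078] turn -0.001 rows>= 1.9
```

Request:
carry_out --motion '[[1, [0, 0.001, 0.03], 0], [1, [0, 0.001, 0.06], 0], [1, [0, 0.001, 0.073], 0], [1, [0, 0.001, 0.077], 0], [1, [0, 0.001, 0.077], 0], [0, [0, 0.001, 0.077], 0], [0, [0, 0.001, 0.077], 0], [0, [0, 0.001, 0.077], 0], [0, [0, 0.001, 0.077], 0], [0, [0, 0.001, 0.04], 0], [0, [0, 0.001, 0], 0], [0, [0, 0.001, -0.04], 0]]'

```text
time_s: 16.7
position: [0.5111, 0.4752, 0.1388]
orientation: [0.009, 1.0, -0.0, -0.0]
wrist_force: [0.8, 0.4, 1.8]
finger_gap: 0.998
finger_force: 0.0
```

Run:
```python
from h import *
t=cam("top"); w=cam("wrist"); s=cam("scene")
cv2.imwrite("pics/s6.png",np.vstack([cv2.resize(s["color"][150:290,120:470],(800,320)),cv2.resize(w["color"][:, :],(373,280))[:, :].copy() if 0 else np.hstack([cv2.resize(w["color"],(373,280)),cv2.resize(t["color"][120:290,60:320],(427,280))])]))
a=.101; Rz=R.from_euler('z',a).as_matrix()[:2,:2]
g=np.array([.446,-.097])+Rz@[0,.124]; print(g)
go(g[0],g[1],.15,a+np.pi/2)
hsv=cv2.cvtColor(t["color"],cv2.COLOR_BGR2HSV); H,S,V=cv2.split(hsv)
red=(((H<8)|(H>172))&(S>180)&(V>100)).astype(np.uint8); red[:,420:]=0;red[:190]=0
cs,_=cv2.findContours(red,cv2.RETR_EXTERNAL,cv2.CHAIN_APPROX_NONE); pts=np.vstack([k[:,0] for k in cs if cv2.contourArea(k)>50]).astype(float)
print(cv2.minAreaRect((ray(t,pts,.026)[:,:2]*1000).astype(np.float32)))
```

```text
[0.43349728 0.02636808]
pos [0.5128 0.4767 0.1418] yaw 3.123 j6 -0.87 -> shift [ 0.071 -0.452 -0.011] turn 1.451 rows>= 11.6
((445.2726135253906, -95.94294738769531), (169.28515625, 248.09632873535156), 5.809326171875)
```

View pics/s6.png

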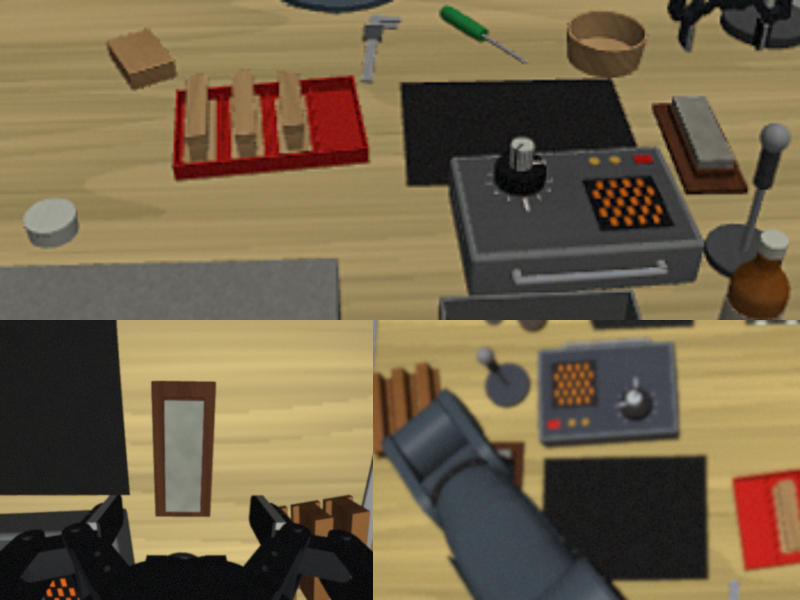

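The stone sits on its board and the three blocks stand in bays 0–2 of the unmoved tray. Next I grip the tray's +y wall at the empty bay and pull.

Run:
```python
from h import *
a=.101; Rz=R.from_euler('z',a).as_matrix()[:2,:2]
g=np.array([.446,-.097])+Rz@[0,.124]; print(g)
go(g[0],g[1],.10,a+np.pi)
```

```text
[0.43349728 0.02636808]
pos [0.5128 0.4767 0.1418] yaw 3.123 j6 -0.87 -> shift [ 0.071 -0.452  0.039] turn -0.12 rows>= 11.0
```

Request:
carry_out --motion '[[0.5, [0.071, -0.452, 0], -0.12], [0.5, [0.071, -0.452, 0], -0.12], [0.5, [0.071, -0.452, 0], -0.12], [0.5, [0.071, -0.452, 0], -0.12], [0.5, [0.071, -0.452, 0], -0.12], [0.5, [0.071, -0.452, 0], -0.12], [0.5, [0.071, -0.452, 0], -0.12], [0.5, [0.071, -0.452, 0], -0.12], [0.5, [0.071, -0.452, 0], -0.12], [0.5, [0.071, -0.452, 0], -0.12], [0.5, [0.071, -0.452, 0], -0.12], [0.5, [0.071, -0.452, 0.02], -0.12]]'

```text
time_s: 17.85
position: [0.432, 0.0198, 0.1188]
orientation: [-0.048, 0.999, -0.001, 0.002]
wrist_force: [1.8, 0.9, -0.0]
finger_gap: 0.499
finger_force: 0.0
```

Run:
```python
from h import *
go(.4335,.0264,.011,.101+np.pi)
w=cam("wrist"); hsv=cv2.cvtColor(w["color"],cv2.COLOR_BGR2HSV); H,S,V=cv2.split(hsv)
print(proj(w,[[.4335,.0264,.026],[.446-.0865*1-.0126,-.097+.126-.0087,.026]]))
cv2.imwrite("pics/w7.png",w["color"])
```

```text
pos [0.432  0.0198 0.1188] yaw -3.045 j6 -1.73 -> shift [-0.002  0.007  0.108] turn -0.005 rows>= 2.6
[[286.2696421  219.69256068]
 [290.24183937 101.21856503]]
```

View pics/w7.png

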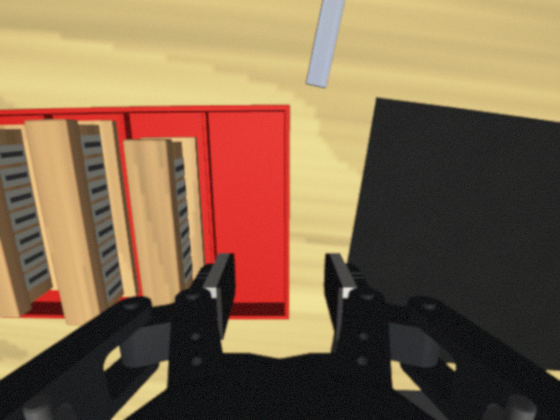

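Request:
carry_out --motion '[[0.5, [-0.002, 0.007, 0.03], -0.005], [0.5, [-0.002, 0.007, 0.06], -0.005], [0.5, [-0.002, 0.007, 0.09], -0.005], [0.5, [-0.002, 0.007, 0.104], -0.005], [0.5, [-0.002, 0.007, 0.107], -0.005], [0.5, [-0.002, 0.007, 0.107], -0.005], [1, [-0.002, 0.007, 0.107], -0.005], [1, [-0.002, 0.007, 0.107], -0.005], [1, [-0.002, 0.007, 0.107], -0.005], [1, [-0.002, 0.007, 0.107], -0.005], [1, [-0.002, 0.007, 0.107], -0.005], [1, [-0.002, 0.007, 0.107], -0.005]]' --squeeze 60

```text
time_s: 18.9
position: [0.434, 0.032, 0.0114]
orientation: [-0.053, 0.999, -0.0, 0.001]
wrist_force: [-1.8, -1.3, 9.1]
finger_gap: 0.029
finger_force: 59.5
```

Run:
```python
from h import *
s=manip.observe(); print(s["finger_gap"],s["wrist_force"])
y=-.012; Rz=R.from_euler('z',y).as_matrix()[:2,:2]
g=np.array([.4555,.2415])+Rz@[0,.124]; print(g)
go(g[0],g[1],s["position"][2],y+np.pi)
```

```text
0.028666947230315296 [-1.77517598 -1.32252378  9.11695007]
[0.45698796 0.36549107]
pos [0.434  0.032  0.0114] yaw -3.036 j6 -1.71 -> shift [-0.058  0.329  0.   ] turn 0.118 rows>= 8.0
```

Request:
carry_out --motion '[[1, [0, 0.005, 0], 0], [1, [-0.003, 0.015, 0], 0.005], [1, [-0.006, 0.03, 0], 0.01], [1, [-0.009, 0.045, 0], 0.015], [1, [-0.012, 0.06, 0], 0.02], [1, [-0.015, 0.075, 0], 0.025], [1, [-0.018, 0.09, 0], 0.03], [1, [-0.021, 0.105, 0], 0.035], [1, [-0.024, 0.12, 0], 0.04], [1, [-0.027, 0.135, 0], 0.045], [1, [-0.029, 0.147, 0], 0.05], [1, [-0.03, 0.154, 0], 0.05]]'

```text
time_s: 19.9
position: [0.4473, 0.1892, 0.0114]
orientation: [-0.028, 1.0, -0.0, 0.001]
wrist_force: [0.7, -8.6, 11.0]
finger_gap: 0.022
finger_force: 60.0
```

```bash
cat >> h.py <<'E'
def tray(z=.026):
    t=cam("top"); hsv=cv2.cvtColor(t["color"],cv2.COLOR_BGR2HSV); H,S,V=cv2.split(hsv)
    red=(((H<8)|(H>172))&(S>180)&(V>80)).astype(np.uint8); red[:,420:]=0;red[:196]=0
    cs,_=cv2.findContours(red,cv2.RETR_EXTERNAL,cv2.CHAIN_APPROX_NONE); pts=np.vstack([k[:,0] for k in cs if cv2.contourArea(k)>50]).astype(float)
    print("tray",cv2.minAreaRect((ray(t,pts,z)[:,:2]*1000).astype(np.float32)))
    return t
E
python3 - <<'E'
from h import *
s=manip.observe(); print(s["wrist_force"])
tray(); go(.457,.3655,s["position"][2],-.012+np.pi)
E
```

```text
[ 0.68066831 -8.61675543 10.95869549]
tray ((456.48760986328125, 39.97309875488281), (175.46011352539062, 194.06114196777344), 3.3290977478027344)
pos [0.4474 0.1899 0.0115] yaw -3.085 j6 -1.32 -> shift [-0.02   0.175  0.   ] turn 0.069 rows>= 4.2
```

Request:
carry_out --motion '[[1, [-0.001, 0.008, 0], 0.005], [1, [-0.003, 0.022, 0], 0.01], [1, [-0.005, 0.037, 0], 0.016], [1, [-0.007, 0.052, 0], 0.022], [1, [-0.009, 0.067, 0], 0.03], [1, [-0.011, 0.082, 0], 0.036], [1, [-0.013, 0.097, 0], 0.042], [1, [-0.015, 0.112, 0], 0.048], [1, [-0.017, 0.127, 0], 0.054], [1, [-0.018, 0.142, 0], 0.06], [1, [-0.019, 0.157, 0], 0.065], [1, [-0.02, 0.168, 0], 0.069]]'

```text
time_s: 20.95
position: [0.4575, 0.3578, 0.0115]
orientation: [0.006, 1.0, -0.0, 0.0]
wrist_force: [-0.5, -7.5, 7.4]
finger_gap: 0.025
finger_force: 60.2
```

Run:
```python
from h import *
s=manip.observe(); print(s["wrist_force"])
t=tray(); go(.457,.3655,s["position"][2],-.012+np.pi)
```

```text
[-0.52091894 -7.45553843  7.43712096]
tray ((455.7810974121094, 225.20120239257812), (236.64968872070312, 177.83233642578125), 88.60063934326172)
pos [0.4577 0.3595 0.0115] yaw 3.129 j6 -0.97 -> shift [0.001 0.006 0.   ] turn -0.001 rows>= 0.1
```

Request:
carry_out --motion '[[1, [0.001, 0.006, 0], 0], [1, [0.001, 0.006, 0], 0], [1, [0.001, 0.006, 0], 0], [0.5, [0.001, 0.006, 0], 0], [0.5, [0.001, 0.006, 0], 0], [0.5, [0.001, 0.006, 0], 0], [0.5, [0.001, 0.006, 0], 0], [0.5, [0.001, 0.006, -0.03], 0], [0.5, [0.001, 0.006, -0.07], 0], [0.5, [0.001, 0.006, -0.11], 0], [0.5, [0.001, 0.006, -0.15], 0], [0.5, [0.001, 0.006, -0.19], 0]]'

```text
time_s: 22.0
position: [0.4559, 0.3628, 0.2022]
orientation: [0.006, 1.0, -0.0, -0.0]
wrist_force: [-0.4, 0.9, -0.4]
finger_gap: 0.5
finger_force: 0.0
```

Run:
```python
from h import *
t=tray(); go(.53,.21,.30,0)
w=cam("wrist"); cv2.imwrite("pics/w8.png",np.hstack([cv2.resize(w["color"],(400,300)),cv2.resize(t["color"][120:290,80:307],(400,300))]))
```

```text
tray ((455.968505859375, 237.53179931640625), (249.22483825683594, 177.8043975830078), 88.63951873779297)
pos [0.4586 0.3647 0.2104] yaw 3.129 j6 -0.97 -> shift [-0.074 -0.153 -0.09 ] turn -0.013 rows>= 4.6
```

View pics/w8.png

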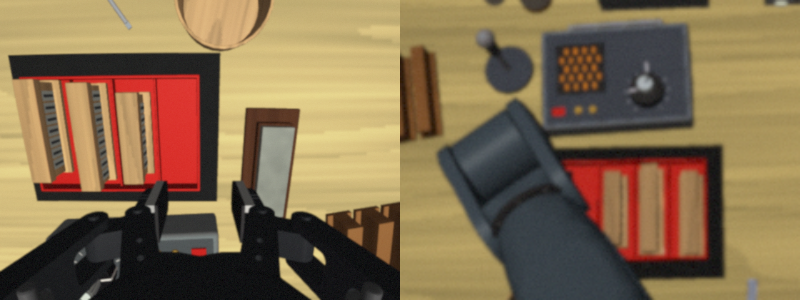

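The tray is in the middle of the mat, with its three blocks upright and the stone on the board. Next, the tuner.

Run:
```python
from h import *
go(.675,.21,.27,-.01+np.pi)
```

```text
pos [0.4585 0.3647 0.2069] yaw 3.129 j6 -0.97 -> shift [-0.219 -0.151 -0.062] turn -0.003 rows>= 6.6
```

Request:
carry_out --motion '[[0, [-0.03, -0.02, -0.06], 0], [0, [-0.06, -0.04, -0.062], 0], [0, [-0.22, -0.15, -0.062], 0], [0, [-0.22, -0.15, -0.062], 0], [0, [-0.22, -0.15, -0.062], 0], [0, [-0.22, -0.15, -0.062], 0], [0, [-0.22, -0.15, -0.062], 0], [0, [-0.22, -0.15, -0.062], 0], [0, [-0.22, -0.15, -0.062], 0], [0, [-0.22, -0.15, -0.062], 0], [0, [-0.22, -0.15, -0.062], 0]]'

```text
time_s: 23.02
position: [0.6735, 0.2112, 0.2621]
orientation: [0.006, 1.0, 0.0, -0.0]
wrist_force: [-0.1, -0.1, -0.0]
finger_gap: 0.997
finger_force: 0.0
```

Run:
```python
from h import *
s=manip.observe();print(s["position"],s["joint_pos"])
w=cam("wrist"); p=proj(w,[[.65,.209,.07],[.65,.209,.124],[.7,.209,.07]]); print(p)
u,v=p[0].astype(int); x0,y0=max(u-80,0),max(v-70,0); print(x0,y0)
np.save("w9.npy",w["color"]); cv2.imwrite("pics/w9.png",cv2.resize(w["color"][y0:y0+130,x0:x0+170],None,fx=4.5,fy=4.5,interpolation=cv2.INTER_CUBIC))
```

```text
[0.67354382 0.21122393 0.26208036] [ 2.37890281e-01  6.21723670e-01  1.15137257e+00  2.03347733e-04
  1.36912122e+00 -1.32110168e+00]
[[275.79062037 170.90648033]
 [275.15753511 178.56835151]
 [276.4355998  216.62533805]]
195 100
```

View pics/w9.png

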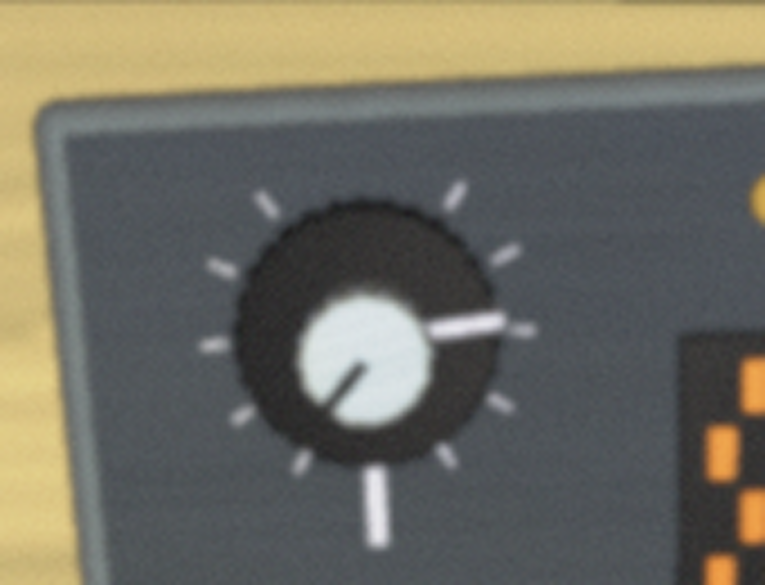

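The ring is centred at crop (366,334) with its white line ending at (503,321). The fine knob's top is centred at (365,359) with its line ending at (330,406). The index mark runs from (374,468) to (378,547).

```bash
cat > knob.py <<'E'
from h import *
E
python3 - <<'E'
from h import *
w=cam("wrist")
f=lambda p,z: ray(w,np.array(p,float)/4.5+[195,100],z)[:,:2]
rc=f([(366,334)],.094)[0]; fc=f([(365,359)],.124)[0]; I=f([(374,468),(378,547)],.07); re,ri=f([(503,321),(430,330)],.094); fe,fi=f([(330,406),(363,366)],.124)
print("ring c",rc,"fine c",fc,"idx",I, "ri",np.linalg.norm(re-rc),"fr",np.linalg.norm(fe-fc))
ang=lambda d:np.arctan2(d[1],d[0])
ia=ang(I[1]-I[0]); C=(rc+fc)/2; print("idx dir",ia,"from axis",ang(I[1]-C))
print("coarse",ang(re-C)-ia,ang(re-ri)-ia,"fine",ang(fe-fc)-ia,ang(fe-fi)-ia, C)
go(C[0],C[1],.15,np.pi-.01)
E
```

```text
ring c [0.65033374 0.20995093] fine c [0.6511863  0.21000282] idx [[0.68597941 0.21119299]
 [0.70580998 0.21193405]] ri 0.029987121160248913 fr 0.011773161159285539
idx dir 0.0373523666659173 from axis 0.03553776728660823
coarse 1.6317764405990582 1.6459297084448081 fine -0.6870374811383528 -0.7361714396005358 [0.65076002 0.20997687]
pos [0.6736 0.2114 0.2625] yaw 3.13 j6 -1.32 -> shift [ 0.023 -0.002  0.113] turn -0.001 rows>= 2.8
```

Request:
carry_out --motion '[[0, [0.01, -0.001, 0.03], 0], [0, [0.023, -0.002, 0.06], 0], [0, [0.023, -0.002, 0.09], 0], [0, [0.023, -0.002, 0.113], 0], [0, [0.023, -0.002, 0.113], 0], [0, [0.023, -0.002, 0.113], 0], [0, [0.023, -0.002, 0.113], 0], [0, [0.023, -0.002, 0.113], 0]]'

```text
time_s: 23.78
position: [0.6522, 0.2092, 0.1516]
orientation: [0.006, 1.0, 0.0, 0.002]
wrist_force: [0.0, -0.4, -0.3]
finger_gap: 0.995
finger_force: 0.0
```

Run:
```python
from h import *
go(.6508,.2100,.072,np.pi-.01)
```

```text
pos [0.6522 0.2092 0.1516] yaw 3.129 j6 -1.32 -> shift [0.002 0.001 0.08 ] turn -0.002 rows>= 1.9
```

Request:
carry_out --motion '[[0, [0.0015, 0.001, 0.03], 0], [0, [0.0015, 0.001, 0.06], 0], [0, [0.0015, 0.001, 0.075], 0], [0, [0.0015, 0.001, 0.079], 0], [0, [0.0015, 0.001, 0.079], 0], [0, [0.0015, 0.001, 0.079], 0], [1, [0.0015, 0.001, 0.079], 0], [1, [0.0015, 0.001, 0.079], 0], [1, [0.0015, 0.001, 0.079], 0], [1, [0.0015, 0.001, 0.079], 0]]' --squeeze 30

```text
time_s: 24.62
position: [0.6506, 0.2084, 0.0723]
orientation: [0.006, 1.0, -0.001, 0.001]
wrist_force: [-3.6, -8.4, 10.6]
finger_gap: 0.667
finger_force: 31.0
```

Request:
carry_out --motion '[[1, [0, -0.001, 0], 0], [1, [0, -0.001, 0], 0.1], [1, [0, -0.001, 0], 0.2], [1, [0, -0.001, 0], 0.3], [1, [0, -0.001, 0], 0.4], [1, [0, -0.001, 0], 0.5], [1, [0, -0.001, 0], 0.6], [1, [0, -0.001, 0], 0.7], [1, [0, -0.001, 0], 0.8], [1, [0, -0.001, 0], 0.85], [1, [0, -0.001, 0], 0.85], [1, [0, -0.001, 0], 0.85]]'

```text
time_s: 25.62
position: [0.6508, 0.2088, 0.0724]
orientation: [0.418, 0.908, 0.001, 0.001]
wrist_force: [-0.6, -1.7, 7.6]
finger_gap: 0.668
finger_force: 30.9
```

Request:
carry_out --motion '[[1, [0, 0, 0], 0.1], [1, [0, 0, 0], 0.2], [1, [0, 0, 0], 0.3], [1, [0, 0, 0], 0.4], [1, [0, 0, 0], 0.5], [1, [0, 0, 0], 0.6], [1, [0, 0, 0], 0.7], [1, [0, 0, 0], 0.79], [1, [0, 0, 0], 0.79], [1, [0, 0, 0], 0.79]]'

```text
time_s: 26.45
position: [0.6512, 0.209, 0.0724]
orientation: [0.736, 0.677, 0.002, 0.001]
wrist_force: [2.1, 1.2, 6.9]
finger_gap: 0.668
finger_force: 30.7
```

Run:
```python
from h import *
s=manip.observe(); go(.6508,.209,.27,np.pi-.01-1.64); print(s["torque"],s["wrist_force"])
```

```text
pos [0.6512 0.209  0.0724] yaw 1.488 j6 0.33 -> shift [ 0.     0.    -0.198] turn -0.004 rows>= 4.7
[ 0.04382654  0.14790457 -0.0750241 ] [2.09037617 1.17558653 6.91374985]
```

Request:
carry_out --motion '[[0, [0, 0, 0], 0], [0, [0, 0, 0], 0], [0, [0, 0, 0], 0], [0, [0, 0, -0.04], 0], [0, [0, 0, -0.08], 0], [0, [0, 0, -0.12], 0], [0, [-0.01, 0, -0.16], 0], [0, [-0.023, 0, -0.19], 0], [0, [-0.023, 0, -0.19], 0], [0, [-0.023, 0, -0.19], 0], [0, [-0.023, 0, -0.19], 0], [0, [-0.023, 0, -0.19], 0]]'

```text
time_s: 27.45
position: [0.6473, 0.1859, 0.2585]
orientation: [0.735, 0.678, -0.001, -0.001]
wrist_force: [-0.8, 0.3, -0.1]
finger_gap: 1.002
finger_force: 0.0
```

```bash
cat > knob.py <<'E'
from h import *
C0=np.array([.6508,.2097])
def polar(w,C,z,r0,r1,n=720):
    th=np.arange(n)*2*np.pi/n-np.pi; rr=np.linspace(r0,r1,8)
    P=np.array([[C[0]+r*np.cos(t),C[1]+r*np.sin(t),z] for t in th for r in rr])
    uv=proj(w,P).astype(np.float32).reshape(n,8,2)
    g=cv2.cvtColor(w["color"],cv2.COLOR_BGR2GRAY); return th,cv2.remap(g,uv[...,0],uv[...,1],cv2.INTER_LINEAR).astype(float).mean(1)
def peak(th,v,sgn=1):
    v=sgn*(v-np.median(v)); i=v.argmax(); wgt=np.where((np.abs(np.angle(np.exp(1j*(th-th[i]))))<.25)&(v>.3*v[i]),v,0)
    return np.angle((wgt*np.exp(1j*th)).sum()),v[i]
def knobs():
    w=cam("wrist"); g=cv2.cvtColor(w["color"],cv2.COLOR_BGR2GRAY)
    # refine centre: bright top disc of the fine knob at z=.124
    m=np.zeros_like(g); u,v=proj(w,[[*C0,.124]])[0]; cv2.circle(m,(int(u),int(v)),20,255,-1)
    b=((g>140)&(m>0)).astype(np.uint8); n,l,st,ce=cv2.connectedComponentsWithStats(b); k=l[int(round(v))-6:int(round(v))+6,int(round(u))-6:int(round(u))+6].max()
    k=1+st[1:,4].argmax(); cs,_=cv2.findContours((l==k).astype(np.uint8),cv2.RETR_EXTERNAL,cv2.CHAIN_APPROX_NONE)
    (cx,cy),r=cv2.minEnclosingCircle(cs[0]); C=ray(w,[(cx,cy)],.124)[0,:2]
    i=peak(*polar(w,C0,.07,.037,.052)); c=peak(*polar(w,C0,.094,.019,.027)); f=peak(*polar(w,C,.124,.004,.010),sgn=-1)
    print("disc c",C.round(4),"r px",round(r,1),"idx",i,"ring",c,"fine",f); print("coarse",c[0]-i[0],"fine",f[0]-i[0]); return w
E
python3 - <<'E'
from knob import *
w=knobs(); u,v=proj(w,[[*C0,.07]])[0].astype(int); print(u,v)
cv2.imwrite("pics/w10.png",cv2.resize(w["color"][v-65:v+65,u-85:u+85],None,fx=4.5,fy=4.5,interpolation=cv2.INTER_CUBIC))
go(.6508,.2097,.15,np.pi/2)
E
```

```text
disc c [0.653  0.2108] r px 16.8 idx (np.float64(0.023518335711950826), np.float64(140.25)) ring (np.float64(0.04533823790615421), np.float64(173.5)) fine (np.float64(-1.0393859771194278), np.float64(110.25))
coarse 0.021819902194203385 fine -1.0629043128313787
281 171
pos [0.6474 0.186  0.2586] yaw 1.489 j6 0.29 -> shift [0.024 0.002 0.109] turn -0.082 rows>= 2.7
```

View pics/w10.png

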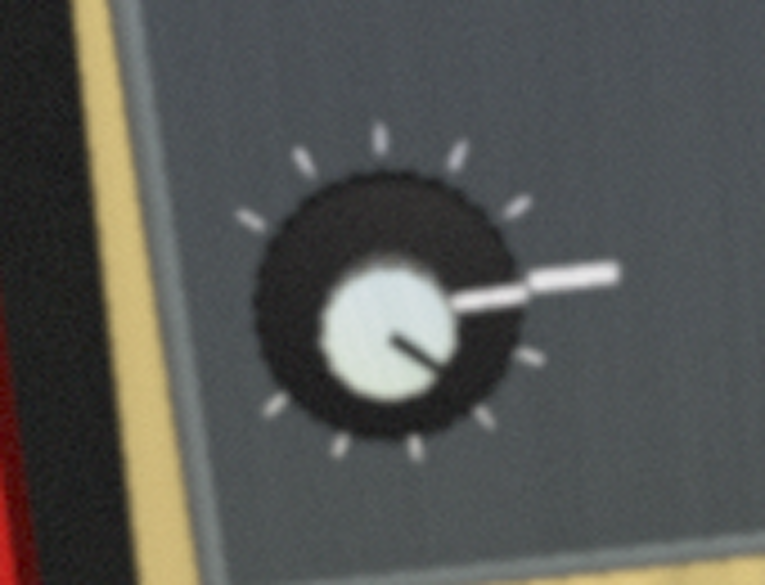

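The ring line at (455,303)–(525,294) now points at the index mark at (530,283)–(618,272). The fine line runs from (393,338) to (440,375), with the disc centred at (390,333).

Run:
```python
from knob import *
w=cam("wrist"); f=lambda p,z: ray(w,np.array(p,float)/4.5+[281-85,171-65],z)[:,:2]
ang=lambda d:np.arctan2(d[1],d[0])
fc,fe,fi=f([(390,333),(438,374),(393,338)],.124); I=f([(530,283),(618,272)],.07); R2=f([(455,303),(525,294)],.094); rc=f([(388,304)],.094)[0]
ia=ang(I[1]-I[0]);print(fc,rc,ia,"fine",ang(fe-fc)-ia,ang(fe-fi)-ia,"ring",ang(R2[1]-R2[0])-ia,ang(R2[1]-rc)-ia)
print(peak(*polar(w,fc,.124,.004,.010),sgn=-1)[0]-ia)
go(fc[0],fc[1],.16,np.pi/2-.08)
```

```text
[0.65180013 0.20920905] [0.6517092  0.21079522] 0.04510502504594651 fine -0.8350776044502547 -0.8031481515122437 ring 0.0031976247272814604 -0.05230900847928057
-0.7985019540071906
pos [0.6475 0.186  0.2588] yaw 1.489 j6 0.29 -> shift [0.023 0.003 0.099] turn -0.002 rows>= 2.4
```

Run:
```python
from knob import *
w=manip.camera("wrist"); T=np.eye(4); q=np.array([.006,1,0,0.]); T[:3,:3]=R.from_quat(q).as_matrix(); T[:3,3]=[.67355,.2113,.2623]
w["T"]=T@np.array(w["hand_eye"]); w["color"]=np.load("w9.npy")
fc=ray(w,np.array([[365,359.]])/4.5+[195,100],.124)[0,:2]
for d in([0,0],[.0005,0],[0,.0005],[-.0005,0],[0,-.0005]):
    print(peak(*polar(w,fc+d,.124,.004,.010),sgn=-1)[0]-.04)
```

```text
-0.767166248909789
-0.8120382293351579
-0.8163474131841979
-0.7222560077025739
-0.7178451864899008
```

Request:
carry_out --motion '[[0.3, [0.023, 0.003, 0.03], 0], [0.3, [0.023, 0.003, 0.06], 0], [0.3, [0.023, 0.003, 0.09], 0], [0.3, [0.023, 0.003, 0.1], 0], [0.3, [0.023, 0.003, 0.1], 0], [0.3, [0.023, 0.003, 0.1], 0], [0.3, [0.023, 0.003, 0.1], 0], [0.3, [0.023, 0.003, 0.1], 0]]'

```text
time_s: 28.27
position: [0.6537, 0.2086, 0.1624]
orientation: [0.736, 0.677, 0.001, 0.001]
wrist_force: [1.0, -0.2, 0.0]
finger_gap: 0.698
finger_force: 0.0
```

Run:
```python
from h import *
go(.6512,.2095,.102,np.pi/2-.08)
```

```text
pos [0.6537 0.2086 0.1624] yaw 1.489 j6 0.32 -> shift [ 0.001 -0.003  0.06 ] turn -0.002 rows>= 1.5
```

Request:
carry_out --motion '[[0.3, [0.001, -0.002, 0.03], 0], [0.3, [0.001, -0.002, 0.055], 0], [0.3, [0.001, -0.002, 0.06], 0], [0.3, [0.001, -0.002, 0.06], 0], [0.3, [0.001, -0.002, 0.06], 0], [1, [0.001, -0.002, 0.06], 0], [1, [0.001, -0.002, 0.06], 0], [1, [0.001, -0.002, 0.06], 0], [1, [0.001, -0.002, 0.06], 0], [1, [0.001, -0.002, 0.06], 0], [1, [0.001, -0.002, 0.06], 0]]' --squeeze 25

```text
time_s: 29.18
position: [0.6515, 0.2098, 0.1018]
orientation: [0.735, 0.678, 0.001, 0.0]
wrist_force: [-1.5, -0.4, 5.1]
finger_gap: 0.294
finger_force: 24.4
```

Request:
carry_out --motion '[[1, [0, 0, 0], -0.1], [1, [0, 0, 0], -0.2], [1, [0, 0, 0], -0.3], [1, [0, 0, 0], -0.4], [1, [0, 0, 0], -0.5], [1, [0, 0, 0], -0.6], [1, [0, 0, 0], -0.7], [1, [0, 0, 0], -0.78], [1, [0, 0, 0], -0.78], [1, [0, 0, 0], -0.78]]'

```text
time_s: 30.02
position: [0.6506, 0.2095, 0.1017]
orientation: [0.422, 0.906, -0.0, -0.0]
wrist_force: [-6.0, -2.4, 9.4]
finger_gap: 0.292
finger_force: 24.8
```

Request:
carry_out --motion '[[0.3, [0, 0, 0], 0], [0.3, [0, 0, 0], 0], [0.3, [0, 0, 0], 0], [0, [0, 0, -0.04], 0], [0, [0, 0, -0.08], 0], [0, [0, 0, -0.12], 0], [0, [-0.023, 0, -0.16], 0], [0, [-0.023, 0, -0.16], 0], [0, [-0.023, 0, -0.16], 0], [0, [-0.023, 0, -0.16], 0], [0, [-0.023, 0, -0.16], 0]]'

```text
time_s: 30.93
position: [0.6649, 0.1922, 0.2582]
orientation: [0.423, 0.906, -0.001, -0.001]
wrist_force: [0.1, -0.2, -0.2]
finger_gap: 1.003
finger_force: 0.0
```

Run:
```python
from knob import *
w=cam("wrist"); print(manip.observe()["position"])
i=peak(*polar(w,C0,.07,.037,.052))[0]; c=peak(*polar(w,C0+[.0007,0],.094,.019,.027))[0]
print("idx",i,"coarse",c-i)
for d in([.0007,-.0003],[.001,0],[.0004,.0005],[0,0],[.001,-.001]): print("fine",peak(*polar(w,C0+d,.124,.003,.010),sgn=-1)-np.array([i,0]))
g=cv2.cvtColor(w["color"],cv2.COLOR_BGR2GRAY); u,v=proj(w,[[*C0,.124]])[0]
b=(g[int(v)-24:int(v)+24,int(u)-24:int(u)+24]>140).astype(np.uint8); b=cv2.morphologyEx(b,cv2.MORPH_OPEN,np.ones((7,7)))
m=cv2.findContours(b,cv2.RETR_EXTERNAL,cv2.CHAIN_APPROX_NONE)[0]; k=max(m,key=cv2.contourArea); (x,y),r=cv2.minEnclosingCircle(k)
C=ray(w,[(x+int(u)-24,y+int(v)-24)],.124)[0,:2]; print(C,r,"fine",peak(*polar(w,C,.124,.003,.010),sgn=-1)[0]-i)
```

```text
[0.66489002 0.19223987 0.25822184]
idx 0.024481496873828203 coarse 0.028606187448418793
fine [5.35348054e-02 1.31000000e+02]
fine [1.63616609e-02 1.30750000e+02]
fine [-7.02983994e-02  1.26250000e+02]
fine [-1.89785518e-04  1.29375000e+02]
fine [  0.16075708 128.125     ]
[0.6508902  0.20975329] 14.442469596862793 fine -0.008312567487727268
```

Run:
```python
from h import *
t=tray(); hsv=cv2.cvtColor(t["color"],cv2.COLOR_BGR2HSV); H,S,V=cv2.split(hsv)
def comp(mask,z,n,A):
    for k in cv2.findContours(mask.astype(np.uint8),cv2.RETR_EXTERNAL,cv2.CHAIN_APPROX_NONE)[0]:
        if cv2.contourArea(k)>A: r=cv2.minAreaRect((ray(t,k[:,0].astype(float),z)[:,:2]*1000).astype(np.float32)); print(n,np.round(r[0]),np.round(r[1]),round(r[2],1))
b=np.zeros(V.shape,bool); b[185:260,115:158]=((S<70)&(V>90))[185:260,115:158]; comp(b,.038,"stone top",60)
b[:]=0; b[200:275,160:265]=((H>8)&(H<25)&(S>60)&(V>90))[200:275,160:265]; comp(b,.055,"blk",100)
b[:]=0; b[160:195,385:415]=(S<60)[160:195,385:415]; comp(b,.026,"tin",100)
```

```text
tray ((456.03753662109375, 314.0818786621094), (178.92323303222656, 109.415771484375), 0.4073426425457001)
stone top [513. 476.] [ 47. 144.] 87.7
blk [452. 271.] [ 33. 127.] 89.9
blk [460. 340.] [225. 107.] 0.7
tin [ 632. -348.] [61. 63.] 85.1
```

Request:
carry_out --motion '[[0, [0, -0.25, -0.05], 0], [0, [0, -0.25, -0.05], 0], [0, [0, -0.25, -0.05], 0], [0, [0, -0.25, -0.05], 0], [0, [0, -0.25, -0.05], 0], [0, [0, -0.25, -0.05], 0], [0, [0, -0.25, -0.05], 0], [0, [0, -0.25, -0.05], 0], [0, [0, -0.25, -0.05], 0], [0, [0, -0.25, -0.05], 0]]'

```text
time_s: 31.87
position: [0.4747, 0.032, 0.3096]
orientation: [0.422, 0.906, -0.0, -0.0]
wrist_force: [0.2, 0.7, -0.1]
finger_gap: 1.0
finger_force: 0.0
```

Run:
```python
from h import *
print(manip.observe()["position"])
t=tray(); hsv=cv2.cvtColor(t["color"],cv2.COLOR_BGR2HSV); H,S,V=cv2.split(hsv)
b=np.zeros(V.shape,bool); b[200:275,165:265]=((H>8)&(H<25)&(S>60)&(V>90))[200:275,165:265]
for k in cv2.findContours(b.astype(np.uint8),cv2.RETR_EXTERNAL,cv2.CHAIN_APPROX_NONE)[0]:
    if cv2.contourArea(k)>60: r=cv2.minAreaRect((ray(t,k[:,0].astype(float),.055)[:,:2]*1000).astype(np.float32)); print("blk",np.round(r[0]),np.round(r[1]),round(r[2],1))
```

```text
[0.47473347 0.03199424 0.3096278 ]
tray ((455.48040771484375, 243.47781372070312), (251.68203735351562, 179.01556396484375), 89.80400848388672)
blk [441. 139.] [ 42. 141.] 88.7
blk [451. 268.] [ 39. 130.] 89.7
blk [450. 206.] [ 39. 157.] 89.4
blk [562. 248.] [264.   9.] 88.2
```

```bash
python3 -c "
from h import *
print(manip.sign_off())"
```

```text
the job is handed in; nothing more can be done
None
```

The job is handed in, with no verdict returned; my last measurements had the stone on its board, three reed blocks standing in the tray, the tray in the middle of the mat, both knobs within about 0.03 rad of the index mark and the tin unmoved.

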